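# Switch on the kitchen control box in order

## Robot

A 6-joint arm with a two-finger parallel gripper is mounted at the origin on a cart in front of the work surface, level with it; the furniture and walls round the work are solid. World frame = base frame: x ahead of the robot, y to its left, z up, the work surface at z = 0. Lengths are in m, angles in degrees, forces in N, time in s.
With the tool pointing down it reaches from about 0.325 to 0.775 m from the base axis. Payload 5.5 kg.
Tool frame: the origin (TCP) lies at the centre of the arm's flange, where the gripper is bolted on; the fingertips stand 182 mm ahead of it and the grasp point (between the pads) lies 163 mm ahead of it; z points along the fingers, y is the direction in which the jaws open and shut (so a half turn about z gives the same grasp; the last joint's range is limited). The gripper opens to 88 mm and grips with 3 to 60 N. Pads are 20 mm wide; open, the fingers measure 115 mm over their backs; the gripper's body (75 mm by 178 mm) begins 61 mm behind the grasp point.
Start: joints at [60.98, 5.22, 70.514, -0, 104.267, -3.249], TCP at [0.261, 0.54, 0.405] pointing down, gripper open.
Joint ranges: [-164.24, 164.24], [-49.07, 125.15], [9.68, 141.18], [-86.29, 266.29], [3.28, 154.24], [-151.56, 151.56]. Speed limits (degrees/s): [147.25, 147.25, 172.46, 180, 180, 180].

## Interface

Orientations are given as [roll, pitch, yaw] about the fixed x, y, z axes, in that order (R = Rz(yaw) Ry(pitch) Rx(roll)).
In Python, from station import r gives the robot as it stands. The module is installed in compiled form; this text tells all that it offers. Calls block until the motion is done:
- r.reach(position, orientation): joint-space move of the TCP to a pose.
- r.servo_line(position, rotation=None, speed=0.15): straight line of the TCP; rotation=None keeps the orientation; speed is the mean speed in m/s.
- r.move_joints(angles): joint-space move.
- r.let_go() and r.grab(squeeze=None): open the fingers fully, or close them until they stop; squeeze is the grip in N (None keeps the last).
- r.wait(seconds).
- r.inverse_kinematics(position, orientation): joint angles nearest the present ones, or None.
- r.sense(): the state.
- r.snapshot(name): name is "side" or "top"; returns a dict with "frame" (384x512x3 uint8, red, green, blue), "fx", "fy", "cx", "cy" (pixels), "R" (3x3) and "t" (3): a world point X has camera coordinates R X + t. Camera axes: x right, y down, z forward; pixel columns grow to the right and rows downward; lengths in m; the calibration is good to about 2 mm. A picture is of the moment at which its call begins. There is no depth.
A pose or a line that the arm cannot do raises r.IKError and nothing moves.
- r.hand_in(): hands the job in, once; it reports no verdict.
The state is a dict: "clock": time; "joints": joint angles; "joint_vel": joint speeds; "joint_torque": joint torques, N m; "tcp_pos": TCP position; "orientation": TCP orientation; "contact_force": force on the tool from outside, world axes, zero at the start; "torque": the same for the moment, N m; "opening": finger opening in m.
Only numpy, scipy, OpenCV 4.12 (cv2) and the standard library are available. Lean on these libraries where they do the work, as an engineer would, in place of code of your own. Each camera call takes 0.05 s, during which the arm holds its last target. There are 200 camera calls.

## Task

Switch the kitchen on for cooking at the black control box: with the fingertips push the round key (master) fully home so that it stays in, then the square key (hood fan), then the long bar key (light), in that order. Leave the triangular key out, and leave the mug, the glass and the steel scourer where they stand; nothing is to be picked up.

Things in the scene. Friction and masses are not known exactly. Their poses are not given: they have to be found in the camera images.
- control_box: Low black box fixed near the worktop's front edge, 72 mm (x, away from the robot) by 220 (y, its length) by 36 high; origin at the centre of its underside. Four aluminium keys in a row along y, 56 mm apart, in any order, each in a grey bezel 2 mm high. A key stands 14 mm above the box top when out, 6 mm when home. Far left, a hood hangs about 0.65 m above the hob: keep the arm low there.
- round_key_top (a point): Centre of the top face of the key shaped as a round disc 32 mm across (master switch). The point moves down with the key; its axes are the box's.
- round_key (a joint): How far that key is pushed in, in m: 0 is out, 0.008 is fully home on its stop. It starts between 0 and 1.5 mm. It slides straight down against about 3 N of steady friction, has no spring, and stays where it is left.
- square_key_top (a point): Centre of the top face of the key shaped as a 28 x 28 mm square (cooker-hood fan). The point moves down with the key; its axes are the box's.
- square_key (a joint): How far that key is pushed in, in m: 0 is out, 0.008 is fully home on its stop. It starts between 0 and 1.5 mm. It slides straight down against about 3 N of steady friction, has no spring, and stays where it is left.
- bar_key_top (a point): Centre of the top face of the key shaped as a bar 52 mm long (front to back on the box) and 16 mm wide (worktop light). The point moves down with the key; its axes are the box's.
- bar_key (a joint): How far that key is pushed in, in m: 0 is out, 0.008 is fully home on its stop. It starts between 0 and 1.5 mm. It slides straight down against about 3 N of steady friction, has no spring, and stays where it is left.
- triangle_key_top (a point): Centre of the top face of the key shaped as a triangle with sides of 36 mm (all-off; not to be pressed). The point moves down with the key; its axes are the box's.
- triangle_key (a joint): How far that key is pushed in, in m: 0 is out, 0.008 is fully home on its stop. It starts between 0 and 1.5 mm. It slides straight down against about 3 N of steady friction, has no spring, and stays where it is left.
- mug_mid (a point): Bystander: green mug with a handle, about 86 mm across the body, 96 mm high, loose, behind the box; point near its centre half-way up.
- glass_mid (a point): Bystander: clear drinking glass, 79 mm across, 90 mm high, loose, on the worktop behind the box; point at its centre half-way up.
- scourer_mid (a point): Bystander: ball of steel wool, about 51 mm across, 30 mm high, light and loose, on the worktop by the right-hand (-y) end of the box, 18 mm or more from it; point at its centre half-way up.

How it is judged:
By the outcome, as a careful person would: the job done as asked, in the order asked, and still so for the second after the job is handed in, with the robot touching nothing.
It also fails if it takes over 35 s, if anything falls off the work surface, if the arm or the gripper's body presses on something with over 40 N, if the wrist force passes 120 N, or if a joint passes its speed limit or range.

## Working session

There is one attempt and no reset: what is moved stays moved. The work goes in short steps, each a Python script; the robot and the scene stay as the last script left them, time stands still between calls to the robot, and variables do not carry over. Pictures are saved under pics/ and viewed, about 8 in all and at most 12, crops included, and the job is handed in when it is done.

```bash
mkdir -p pics
python3 - <<'E'
from station import r
import cv2,numpy as np,pickle
for n in("side","top"):
    s=r.snapshot(n); cv2.imwrite(f"pics/{n}0.png",s["frame"][:,:,::-1]); pickle.dump(s,open(n+"0.pkl","wb"))
    R=np.array(s["R"]);print(n,s["fx"],s["cx"],s["cy"],"cam",(-R.T@s["t"]).round(3),"fwd",R[2].round(3))
print(r.sense())
E
```

```text
side 410.0315963560585 251.04454536675044 193.2635914048915 cam [0.641 0.644 0.626] fwd [-0.066 -0.728 -0.682]
top 472.055699951675 251.20124428291743 191.42251529213596 cam [ 0.512 -0.003  1.093] fwd [ 0.058  0.021 -0.998]
{'clock': 0.1, 'joints': array([ 6.09802896e+01,  5.25902885e+00,  7.05746441e+01,  1.06746867e-04,
        1.04266415e+02, -3.24758428e+00]), 'joint_vel': array([-0.09036664, -0.15661713, -0.21031664,  0.08541213, -0.12968568,
        0.05871726]), 'joint_torque': array([ 2.53921571e-03, -4.47858739e+01, -4.07570100e+01,  7.00955372e-02,
        2.84850720e-02, -1.16298661e-04]), 'tcp_pos': array([0.26089335, 0.5403702 , 0.40362053]), 'orientation': array([-1.79900079e+02, -5.77338141e-03,  1.54227895e+02]), 'contact_force': array([-0.34041363, -0.02032712,  0.34288241]), 'torque': array([-0.01836218, -0.01548662,  0.01789266]), 'opening': 0.08777029664180519}
```

View pics/top0.png

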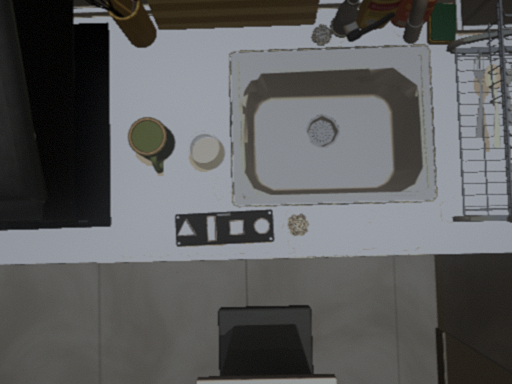

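View pics/side0.png

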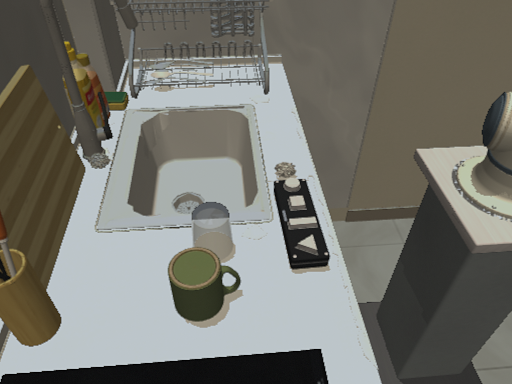

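The top view shows the box at columns 176–274 and rows 210–245. Left to right, the keys are triangle (186,228), bar (211,228), square (237,227) and round (262,226). The scourer is at (298,224), the mug at (148,137) and the glass at (206,151). The side view shows the keys at: round (292,185), square (297,203), bar (302,223), triangle (307,245). Next I segment the keys and triangulate.

```bash
cat > vis.py <<'E'
import cv2,numpy as np,pickle
seeds={"top":dict(tri=(186,228),bar=(211,228),sq=(237,227),rnd=(262,226)),"side":dict(tri=(307,245),bar=(302,223),sq=(297,203),rnd=(292,185))}
def blobs(s,name,thr):
    g=cv2.cvtColor(s["frame"],cv2.COLOR_RGB2GRAY); n,l,st,c=cv2.connectedComponentsWithStats((g>thr).astype(np.uint8),connectivity=4)
    out={}
    for k,p in seeds[name].items():
        ok=[i for i in range(1,n) if 15<st[i,4]<700]
        i=min(ok,key=lambda i:np.hypot(*(c[i]-p))); out[k]=(c[i],st[i])
    return out
def ray(s,p):
    R=np.array(s["R"]); d=R.T@[(p[0]-s["cx"])/s["fx"],(p[1]-s["cy"])/s["fy"],1]; return -R.T@np.array(s["t"]),d/np.linalg.norm(d)
def onz(s,p,z): o,d=ray(s,p); return o+d*(z-o[2])/d[2]
def tri(s1,p1,s2,p2):
    a,d=ray(s1,p1);b,e=ray(s2,p2); t=np.linalg.lstsq(np.c_[d,-e],b-a,rcond=None)[0]
    x,y=a+t[0]*d,b+t[1]*e; return (x+y)/2,np.linalg.norm(x-y)
E
python3 - <<'E'
from vis import *
T,S=[pickle.load(open(n+"0.pkl","rb")) for n in("top","side")]
for tt,ts in((110,130),(130,150),(150,170)):
    a,b=blobs(T,"top",tt),blobs(S,"side",ts); print(tt,ts)
    for k in a:
        X,e=tri(T,a[k][0],S,b[k][0]); print(k,a[k][0].round(1),a[k][1][2:],b[k][0].round(1),b[k][1][2:],X.round(4),"gap",e.round(4),"top@.05",onz(T,a[k][0],.05).round(4)[:2],"side@.05",onz(S,b[k][0],.05).round(4)[:2])
g=cv2.cvtColor(T["frame"],cv2.COLOR_RGB2GRAY);m=np.zeros_like(g);m[205:250,170:280]=(g[205:250,170:280]<60)
c=max(cv2.findContours(m,0,2)[0],key=cv2.contourArea);q=cv2.boxPoints(cv2.minAreaRect(c));print("box",np.array([onz(T,p,.036) for p in q]).round(4))
print("mug",onz(T,(148,137),.096),"glass",onz(T,(206,151),.09),"scourer",onz(T,(298,224),.015))
A=cv2.resize(T["frame"][200:255,165:315],None,fx=5,fy=5,interpolation=cv2.INTER_NEAREST)
B=cv2.resize(S["frame"][155:275,260:345],None,fx=5,fy=5,interpolation=cv2.INTER_NEAREST)[:,:,::-1]
B=cv2.rotate(B[:,:],cv2.ROTATE_90_CLOCKWISE);A=cv2.copyMakeBorder(A[:,:,::-1],0,0,0,0,0)
cv2.imwrite("pics/cropA.png",A[:275]);B=B[:320];cv2.imwrite("pics/crop.png",np.vstack([A[:,:600],B]))
E
```

```text
110 130
tri [185.5 229.4] [ 16  14 125] [308.8 242.2] [ 19  15 132] [0.4919 0.1666 0.0477] gap 0.0013 top@.05 [0.4926 0.166 ] side@.05 [0.4919 0.1686]
bar [210.7 227.6] [  8  25 176] [302.3 220.6] [ 28   8 157] [0.4942 0.1108 0.0463] gap 0.0019 top@.05 [0.4952 0.1101] side@.05 [0.4942 0.1144]
sq [236.  226.9] [ 13  15 179] [296.8 200.5] [ 15  10 129] [0.4948 0.0545 0.0462] gap 0.0006 top@.05 [0.4952 0.0542] side@.05 [0.4955 0.0584]
rnd [261.4 225.5] [ 15  15 171] [296.8 200.5] [ 15  10 129] [ 4.886e-01 -1.000e-04 -6.000e-03] gap 0.0149 top@.05 [ 0.4967 -0.0019] side@.05 [0.4955 0.0584]
130 150
tri [185.4 229.6] [ 14  13 106] [308.8 242.1] [ 18  14 130] [0.4918 0.1668 0.0481] gap 0.0009 top@.05 [0.4923 0.1664] side@.05 [0.4918 0.1685]
bar [210.9 228.1] [  7  23 152] [302.5 220.6] [ 27   8 148] [0.4933 0.1103 0.0457] gap 0.0014 top@.05 [0.4941 0.1097] side@.05 [0.4938 0.1143]
sq [236.3 226.9] [ 13  13 149] [297.  200.4] [ 15  10 120] [0.4946 0.0539 0.0457] gap 0.0011 top@.05 [0.4951 0.0535] side@.05 [0.4951 0.0583]
rnd [261.5 225.6] [ 14  14 149] [297.  200.4] [ 15  10 120] [ 4.883e-01
[... 205 characters left out ...]
63] side@.05 [0.4924 0.169 ]
bar [210.6 227.7] [  6  23 120] [302.2 220.5] [ 26   8 135] [0.4941 0.111  0.0467] gap 0.0014 top@.05 [0.4949 0.1105] side@.05 [0.4943 0.1142]
sq [236.  226.9] [ 11  13 124] [296.8 200.4] [ 14  10 107] [0.4949 0.0546 0.0464] gap 0.0007 top@.05 [0.4953 0.0543] side@.05 [0.4955 0.0583]
rnd [261.4 225.5] [ 13  12 120] [296.8 200.4] [ 14  10 107] [ 0.4887 -0.     -0.0058] gap 0.0151 top@.05 [ 0.4968 -0.0018] side@.05 [0.4955 0.0583]
box [[ 0.5263  0.1905  0.036 ]
 [ 0.5311 -0.025   0.036 ]
 [ 0.4624 -0.0264  0.036 ]
 [ 0.4572  0.1882  0.036 ]]
mug [0.69280238 0.23533273 0.096     ] glass [0.65976707 0.11229305 0.09      ] scourer [ 0.49746018 -0.08501508  0.015     ]
```

View pics/crop.png

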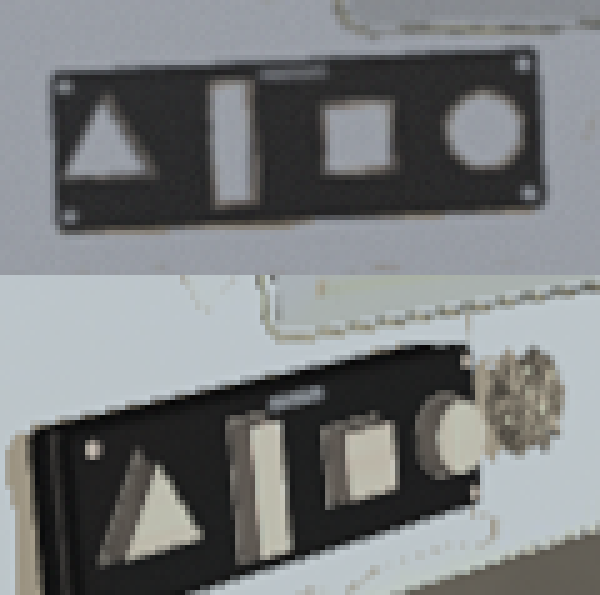

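Triangulation puts the square, bar and triangle tops at z ≈ 0.046–0.048 with 1–2 mm ray gaps. The text implies 0.0485–0.050, so this agrees within calibration. Spacing is about 56 mm and box yaw about 1.3°. In the side view the round key merged with the bright worktop, so its position comes from the top ray, and it fits the row. Next: close the gripper, go above the round key, and push down in steps while watching the force.

```bash
cat > push.py <<'E'
from station import r
import numpy as np
ORI=[180,0,90]
def push(x,y,stop=20,zmin=0.2175):
    r.servo_line([x,y,0.242],speed=0.08); r.wait(0.15); f0=r.sense()["contact_force"]; z=0.236
    r.servo_line([x,y,z],speed=0.03)
    while z>zmin:
        z-=0.001; r.servo_line([x,y,z],speed=0.015); r.wait(0.05); s=r.sense(); f=s["contact_force"]-f0
        print("cmd %.4f tip %.4f"%(z,s["tcp_pos"][2]-0.182),f.round(1),s["tcp_pos"][:2].round(4))
        if np.linalg.norm(f)>stop: break
    r.servo_line([x,y,0.262],speed=0.08); print("clock",r.sense()["clock"])
E
python3 - <<'E'
from push import *
r.grab(10); print(r.sense()["opening"],r.sense()["clock"])
r.reach([0.4965,-0.002,0.34],ORI); print(r.sense()["clock"],r.sense()["tcp_pos"],r.sense()["orientation"])
r.servo_line([0.4965,-0.002,0.262],speed=0.15)
push(0.4965,-0.002)
E
```

```text
0.0008654329690094392 1.4417
3.575 [ 0.4965965  -0.00131847  0.34017714] [ 1.79982205e+02 -1.33406343e-02  9.00766488e+01]
cmd 0.2350 tip 0.0530 [ 1.8  0.2 -0.6] [ 0.4965 -0.002 ]
cmd 0.2340 tip 0.0520 [ 0.6 -0.1  0.2] [ 0.4965 -0.002 ]
cmd 0.2330 tip 0.0509 [ 0.6  0.7 -0.3] [ 0.4965 -0.002 ]
cmd 0.2320 tip 0.0500 [ 0.9  0.  -0.3] [ 0.4965 -0.002 ]
cmd 0.2310 tip 0.0491 [ 0.9  0.5 -0.1] [ 0.4965 -0.002 ]
cmd 0.2300 tip 0.0482 [ 0.7 -0.5  1.7] [ 0.4965 -0.002 ]
cmd 0.2290 tip 0.0470 [ 1.5 -0.1  1.7] [ 0.4965 -0.002 ]
cmd 0.2280 tip 0.0459 [1.9 0.9 1.8] [ 0.4965 -0.002 ]
cmd 0.2270 tip 0.0449 [1.6 0.7 2.5] [ 0.4965 -0.002 ]
cmd 0.2260 tip 0.0439 [2.3 0.3 1.4] [ 0.4965 -0.002 ]
cmd 0.2250 tip 0.0430 [1.5 0.7 2. ] [ 0.4965 -0.002 ]
cmd 0.2240 tip 0.0423 [-0.  -0.3  4.5] [ 0.4965 -0.002 ]
cmd 0.2230 tip 0.0423 [-1.5  0.5 10. ] [ 0.4965 -0.002 ]
cmd 0.2220 tip 0.0422 [-4.2  2.1 14.3] [ 0.4965 -0.002 ]
cmd 0.2210 tip 0.0421 [-6.5 -0.  19.1] [ 0.4965 -0.002 ]
clock 10.3083
```

The round key contacted at 0.049 and hit a hard stop at tip z = 0.042 (36 + 6 mm), so it is fully home. Next the square key, then the bar.

Run:
```python
from push import *
import cv2,pickle
for p in((0.495,0.0545),(0.4945,0.1105)):
    r.servo_line([*p,0.262],speed=0.1); push(*p)
r.servo_line([0.45,0.1105,0.34],speed=0.15)
r.reach([0.30,0.30,0.36],[180,0,135])
for n in("side","top"):
    s=r.snapshot(n); pickle.dump(s,open(n+"1.pkl","wb")); cv2.imwrite(f"pics/{n}1.png",s["frame"][:,:,::-1])
print(r.sense()["clock"])
A=cv2.imread("pics/side1.png");B=cv2.imread("pics/top1.png")[100:260,110:320]
A=cv2.resize(A[140:290,160:360],None,fx=2.6,fy=2.6);B=cv2.resize(B,(520,396))
cv2.imwrite("pics/c1.png",cv2.resize(np.vstack([A,B]),None,fx=.74,fy=.74))
```

```text
cmd 0.2350 tip 0.0530 [-0.8 -0.3 -0.6] [0.495  0.0545]
cmd 0.2340 tip 0.0520 [-0.8 -0.6 -0.4] [0.495  0.0545]
cmd 0.2330 tip 0.0509 [-0.6 -0.5 -1.1] [0.495  0.0545]
cmd 0.2320 tip 0.0500 [-0.1 -1.2  0.1] [0.495  0.0545]
cmd 0.2310 tip 0.0491 [-0.1 -0.2  0.7] [0.4951 0.0545]
cmd 0.2300 tip 0.0482 [-1.2  0.2  1.7] [0.4951 0.0545]
cmd 0.2290 tip 0.0470 [-0.2 -0.5  1.3] [0.4951 0.0545]
cmd 0.2280 tip 0.0460 [0.8 0.2 1.4] [0.4951 0.0545]
cmd 0.2270 tip 0.0449 [ 0.5 -0.7  1. ] [0.4951 0.0545]
cmd 0.2260 tip 0.0439 [ 1.5 -0.6  1.4] [0.495  0.0545]
cmd 0.2250 tip 0.0429 [-0.3  0.3  0.6] [0.495  0.0545]
cmd 0.2240 tip 0.0423 [-1.1 -1.   3.7] [0.495  0.0545]
cmd 0.2230 tip 0.0422 [-4.1 -0.5  9.1] [0.495  0.0545]
cmd 0.2220 tip 0.0422 [-6.  -0.5 13.9] [0.495  0.0545]
cmd 0.2210 tip 0.0421 [-8.9 -1.9 19.2] [0.495  0.0545]
clock 17.0917
cmd 0.2350 tip 0.0531 [-0.3  0.7 -0.9] [0.4945 0.1105]
cmd 0.2340 tip 0.0520 [0.7 1.  0.2] [0.4945 0.1105]
cmd 0.2330 tip 0.0510 [ 0.5  0.  -1. ] [0.4945 0.1105]
cmd 0.2320 tip 0.0499 [ 0.5  0.6 -0.4] [0.4945 0.1105]
cmd 0.2310 tip 0.0490 [ 0.8  1.  -0.2] [0.4945 0.1105]
cmd 0.2300 tip 0.0482 [0.3 0.4 2. ] [0.4945 0.1105]
cmd 0.2290 tip 0.0470 [0.5 0.7 3.2] [0.4945 0.1105]
cmd 0.2280 tip 0.0459 [0.4 0.6 1.5] [0.4945 0.1105]
cmd 0.2270 tip 0.0449 [0.1 0.2 1.1] [0.4945 0.1105]
cmd 0.2260 tip 0.0439 [0.7 1.4 1.3] [0.4945 0.1105]
cmd 0.2250 tip 0.0429 [1.5 0.6 1.1] [0.4945 0.1105]
cmd 0.2240 tip 0.0423 [-1.2  1.2  4.4] [0.4945 0.1105]
cmd 0.2230 tip 0.0422 [-3.4  0.4  8.8] [0.4945 0.1105]
cmd 0.2220 tip 0.0422 [-6.1 -0.6 14.6] [0.4945 0.1105]
cmd 0.2210 tip 0.0421 [-8.5 -1.1 18.4] [0.4945 0.1105]
clock 23.8667
25.675
```

View pics/c1.png

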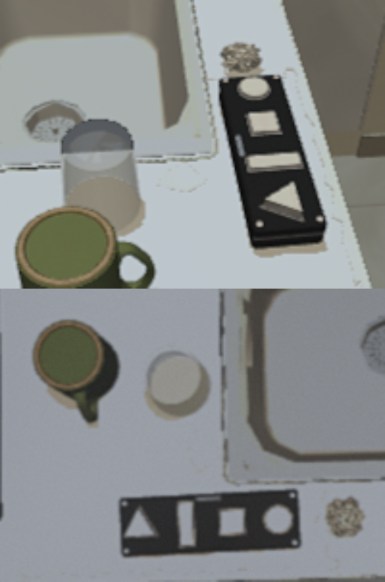

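The picture shows round, square and bar sunk low and the triangle still standing proud. The mug, glass and scourer are where they were. I'll make one numeric check, then hand in.

Run:
```python
from vis import *
from station import r
T,S,T0=[pickle.load(open(n+".pkl","rb")) for n in("top1","side1","top0")]
seeds["side"].update(tri=(308,243),bar=(302,224),sq=(297,204),rnd=(292,186))
a,b=blobs(T,"top",130),blobs(S,"side",150)
for k in a: X,e=tri(T,a[k][0],S,b[k][0]); print(k,b[k][0].round(1),X.round(4),e.round(4))
g=lambda s:cv2.GaussianBlur(cv2.cvtColor(s["frame"],cv2.COLOR_RGB2GRAY),(5,5),0).astype(np.float32)
for n,(u,v) in dict(mug=(148,142),glass=(206,151),scourer=(298,224)).items():
    q=np.s_[v-30:v+30,u-28:u+28] if n=="mug" else np.s_[v-18:v+18,u-18:u+18]
    print(n,"shift px",np.round(cv2.phaseCorrelate(g(T0)[q].copy(),g(T)[q].copy())[0],2))
s=r.sense();print(s["contact_force"].round(1),s["tcp_pos"].round(3),s["clock"])
r.hand_in()
```

```text
tri [308.8 242.1] [0.4918 0.1668 0.048 ] 0.001
bar [302.  222.9] [0.494  0.1105 0.0394] 0.0017
sq [296.9 202.9] [0.4942 0.0541 0.0387] 0.0013
rnd [291.6 184.7] [ 0.496  -0.0018  0.0391] 0.0007
mug shift px [-0.04  0.  ]
glass shift px [-0.01  0.07]
scourer shift px [-0.06  0.11]
[-0.6 -0.5  0.1] [0.301 0.299 0.359] 25.675
the job is handed in; nothing more can be done
```

I pushed the round, square and bar keys home in that order with the closed fingertips. I then moved the arm clear and handed the job in at about 25.7 s on the robot's clock.

- **Keys pressed:** each one met a hard stop with the fingertip at z = 0.042 m, the stated height of a key fully home. The peak push was about 20 N.
- **After pressing:** the cameras put the three key tops at about 0.039 m. The square and bar fell about 7 mm, as expected.
- **Triangular key:** it stayed at 0.048 m, the same as before I started.
- **Mug, glass and scourer:** they shifted by 0.1 pixel or less in the top view, so they did not move. The robot was touching nothing at the end.

Two points did not fully agree or could not be checked:
- **Camera heights:** they read 2–3 mm lower than the contact heights, roughly the 2 mm calibration error.
- **Round key:** I could not triangulate its height before pressing because it merged with the bright worktop in the side view. I placed it from the top view and the row spacing, and the contact force and the final picture confirmed it.

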